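Pack the round jars into the gift tray

ROBOT

A 6-joint arm with a two-finger parallel gripper is mounted at the origin on the work surface. World frame = base frame: x ahead of the robot, y to its left, z up, the work surface at z = 0. Lengths are in m, angles in rad, forces in N, time in s.
With the tool pointing down it reaches from about 0.3 to 0.875 m from the base axis. Payload 6.4 kg.
Tool frame: the origin (TCP) lies at the very end of the fingers, on their centre line; the grasp point (between the pads) lies 19 mm behind it; z points along the fingers, y is the line along which they close (so a half turn about z gives the same grasp; the last joint's range is limited). The gripper opens to 85 mm and grips with 20 to 120 N. Pads are 22 mm wide; open, the fingers measure 114 mm over their backs; the gripper's body (76 mm by 85 mm) begins 54 mm behind the grasp point. The pads swing forward as they close: fully open they stand 13 mm farther back than shut.
Start: joints at [-1.492, 0.181, 1.607, -0, 1.354, -0.206], TCP at [0.162, -0.552, 0.231] pointing down, gripper open.
Joint ranges: [-2.99, 2.99], [-0.89, 2.07], [0.3, 2.58], [-1.14, 4.28], [0, 2.63], [-3.12, 3.12]. Speed limits (rad/s): [2.57, 2.57, 3.01, 3.14, 3.14, 3.14].

INTERFACE

Orientations are given as a unit quaternion [w, x, y, z].
In Python, from bench import ctrl, camera, calibration, order, outline_of gives the robot as it stands.
- The arm moves only by the tool move_arm, never from a script. Its argument "series" is a list that holds one entry, the list of rows, each a list of 5 numbers: the opening, from 0 (shut) to 1 (fully open), then the shift along the tool's x, y, z in mm, then the turn about the tool's z in rad. A call has exactly 10 rows; each row is the pose to reach, as a shift and turn from the pose commanded when the call began, along the tool's axes at that moment; what a row does not reach only later rows make up. A row lasts 1/12 s, in which the tool goes at most 41.7 mm and 7.16 degrees, less where a joint would pass 70% of its speed; a pose out of reach is approached as far as the arm can. A call with a gripper value outside its range is refused whole. The fingers move at their own pace and stop on an object; the grip force is fixed at half the most. Time passes only in rows, so rows that repeat a pose let the fingers close, or fill a call up. It gives the time, the measured TCP pose, the force, the opening and the grip force at its end, in the units of the state.
- ctrl.get_obs(): the state, without advancing time (a new reading comes with each control period).
- camera(name): name is "scene" or "side" or "wrist"; returns (picture, depth): 384x512x3 uint8, blue, green, red; 384x512 float32, m along the optical axis (not along the pixel's ray), 0 where there is no reading.
- calibration(name): a dict with "intrinsics" (3x3 intrinsics, pixels), "rvec" (rotation vector, rad) and "tvec" (3), from world to camera coordinates, as OpenCV has them. Camera axes: x right, y down, z forward; pixel columns grow to the right and rows downward; lengths in m; the calibration is good to about 2 mm. A picture is of the moment at which its call begins: read the wrist's pose just before it. calibration takes no time and is no camera call; for the wrist camera it gives the pose at the moment of the call.
- order.hand_in(): hands the job in; it is judged then, once.
Trained networks look in the newest picture that a camera, given by its name, has taken for a name from the list of things; names that differ only in an ending like _2 or _b are one class to them, and where a whole thing is asked for, a point or a joint stands for the part that bears it (a point fixed in the world has none). Each returns a list of dicts, best first, with "conf" (0 to 1); they miss things now and then, are a little off and sometimes report something else, mostly with a low value. They report only what shows in the picture. A call takes as long as a camera call.
- outline_of(target, camera): "region" (384x512 bool, what is visible of it) and "bbox" ([centre column, centre row, width, height] in pixels, round what is visible of it).
The state is a dict: "time_s": time; "q": joint angles; "dq": joint speeds; "joint_efforts": joint torques, N m; "eef_pos": TCP position; "eef_rot": TCP orientation; "wrist_force": force on the tool from outside, world axes, zero at the start; "torque": the same for the moment, N m; "opening": opening from 0.0 (shut) to 1.0 (fully open); "grasp_force": force on a finger pad.
Only numpy, scipy, OpenCV 4.12 (cv2) and the standard library are available. Lean on these libraries where they do the work, as an engineer would, in place of code of your own. Each camera call takes 0.05 s, during which the arm holds its last target. There are 200 camera calls.

TASK

Pack the gift tray with the round goods: stand each of the three round jars fully down in the round pocket that fits its size, then set the round flat tin upright on the middle of the largest jar's lid. Leave the square jar and the square tin standing where they are.

Things in the scene. Friction and masses are not known exactly. Their poses are not given: they have to be found in the camera images.
- jar_small: Upright round glass jar of dark brown preserve with a brass lid as wide as the jar: a plain cylinder 40 mm in diameter and 50 mm high over the lid, the narrowest and lowest of the three round jars, about 60 to 110 g. Origin: centre of its underside, z up along its axis. Loose. Starts on the table in any of six places between the robot and the tray.
- jar_medium: Upright round glass jar of dark brown preserve with a brass lid as wide as the jar: a plain cylinder 54 mm in diameter and 66 mm high over the lid, the middle one in width (and the tallest) of the three round jars, about 120 to 240 g. Origin: centre of its underside, z up along its axis. Loose. Starts on the table in any of six places between the robot and the tray.
- jar_large: Upright round glass jar of dark brown preserve with a brass lid as wide as the jar: a plain cylinder 68 mm in diameter and 62 mm high over the lid, the widest of the three round jars, about 170 to 350 g. Origin: centre of its underside, z up along its axis. Loose. Starts on the table in any of six places between the robot and the tray.
- tin_round: Flat round tin of bare metal, 52 mm in diameter and 28 mm high, about 60 to 110 g. Origin: centre of its underside, z up. Loose; starts on the table in any of the same six places.
- jar_square: Look-alike that does not belong: square glass jar of the same preserve, 50 x 50 mm, 64 mm high, its body 52 mm high with a round brass lid 42 mm in diameter and 12 mm high on it. Origin: centre of its underside, z up. Loose; starts on the table in any of the same six places, at any yaw; leave it there.
- tin_square: Look-alike that does not belong: flat square tin of the same bare metal, 50 x 50 mm, 28 mm high. Origin: centre of its underside, z up. Loose; starts on the table in any of the same six places, at any yaw; leave it there.
- pocket_small: Square pale wooden block 92 x 92 x 20 mm, fixed flat in the tray, with a round pocket 53 mm wide and 10 mm deep in the middle of its top: the narrowest of the three, for the narrowest round jar (40 mm). Origin: centre of its underside, 6 mm above the table; pocket floor 10 mm and block top 20 mm above the origin. x across the tray, y along it. The blocks stand in a row, 95 mm apart, in any order.
- pocket_medium: Square pale wooden block 92 x 92 x 20 mm, fixed flat in the tray, with a round pocket 67 mm wide and 10 mm deep in the middle of its top: the middle one of the three, for the middle round jar (54 mm). Origin: centre of its underside, 6 mm above the table; pocket floor 10 mm and block top 20 mm above the origin. x across the tray, y along it. The blocks stand in a row, 95 mm apart, in any order.
- pocket_large: Square pale wooden block 92 x 92 x 20 mm, fixed flat in the tray, with a round pocket 81 mm wide and 10 mm deep in the middle of its top: the widest of the three, for the widest round jar (68 mm). Origin: centre of its underside, 6 mm above the table; pocket floor 10 mm and block top 20 mm above the origin. x across the tray, y along it. The blocks stand in a row, 95 mm apart, in any order.
- tray: Dark wooden gift tray, 112 mm (its x) by 304 mm (its y), rim 14 mm high and 6 mm thick, floor 6 mm thick, lying on the table beyond the jars with its long side across the robot's front; fixed in place, turned up to 0.2 rad. Holds the three pocket blocks in a row along its y. Origin: centre of its underside at table height.

How it is judged:
By the outcome, as a careful person would: the job done as asked, in the order asked, and still so for the second after the job is handed in, with the robot touching nothing.
It also fails if it takes over 99 s, if anything falls off the work surface, if the arm or the gripper's body presses on something with over 40 N, if the wrist force passes 120 N, or if a joint passes its speed limit or range.

## Working session

There is one attempt and no reset: what is moved stays moved. The work goes in short steps, Python scripts to look and compute and a tool call to move; the robot and the scene stay as the last step left them, time stands still between calls to the robot, and variables do not carry over. Pictures are saved under pics/ and viewed, at most 14 in all, crops included, and the job is handed in when it is done.

Besides the shell and the picture viewer there is one more tool, called by a JSON object that holds its "fn" and its "kwargs". move_arm: Moves the arm, as the interface text tells. Its arguments: {"type":"object","properties":{"series":{"type":"array","items":{"type":"array","items":{"type":"array","items":{"type":"number"}}}}},"required":["series"]}

```bash
mkdir -p pics; ls
cat > h.py <<'E'
import numpy as np, cv2
from bench import ctrl, camera, calibration, order, outline_of
from scipy.spatial.transform import Rotation as R
def cal(n):
    c=calibration(n); K=np.array(c["intrinsics"]); Rm=cv2.Rodrigues(np.array(c["rvec"],float))[0]; t=np.array(c["tvec"],float).ravel()
    return K,Rm,t
def cloud(depth,c):
    K,Rm,t=c
    v,u=np.mgrid[:384,:512]
    P=np.stack([(u-K[0,2])/K[0,0]*depth,(v-K[1,2])/K[1,1]*depth,depth],-1)
    W=(P-t)@Rm
    W[depth<=0]=np.nan
    return W
E
python3 - <<'E'
from h import *
for n in ["scene","side"]:
    c=cal(n); im,d=camera(n); cv2.imwrite(f"pics/{n}0.png",im); W=cloud(d,c); np.save(f"W_{n}.npy",W)
    print(n,"cam pos",(-c[1].T@c[2]).round(3))
    for o in ["jar_small","jar_medium","jar_large","tin_round","jar_square","tin_square","pocket_small","pocket_medium","pocket_large","tray"]:
        for r in outline_of(o,n)[:2]:
            m=r["region"]; p=W[m]; p=p[~np.isnan(p[:,0])]
            if len(p)<10: continue
            zt=np.percentile(p[:,2],97); top=p[p[:,2]>zt-.006]
            mn,mx=np.percentile(top[:,:2],1,0),np.percentile(top[:,:2],99,0)
            print(o,round(r["conf"],2),np.round(r["bbox"]),"zt",zt.round(3),"ctr",((mn+mx)/2).round(3),"size",(mx-mn).round(3),len(top))
o=ctrl.get_obs();print(o)
E
```

```text
pics
scene cam pos [1.153 0.397 0.633]
jar_small 0.86 [246. 183.  18.  20.] zt 0.051 ctr [ 0.442 -0.066] size [0.036 0.036] 122
jar_small 0.25 [177. 225.  57.  43.] zt 0.028 ctr [ 0.647 -0.118] size [0.095 0.093] 908
jar_medium 0.56 [349. 207.  32.  33.] zt 0.067 ctr [0.396 0.18 ] size [0.05  0.049] 284
jar_medium 0.35 [211. 245.  62.  52.] zt 0.027 ctr [ 0.656 -0.023] size [0.096 0.095] 657
jar_large 0.72 [249. 184.  17.  20.] zt 0.051 ctr [ 0.442 -0.066] size [0.036 0.036] 121
jar_large 0.7 [397. 213.  32.  37.] zt 0.063 ctr [0.347 0.275] size [0.062 0.061] 443
tin_round 0.65 [290. 205.  22.  21.] zt 0.03 ctr [0.447 0.054] size [0.05  0.048] 255
jar_square 0.72 [203. 144.  25.  28.] zt 0.065 ctr [ 0.348 -0.281] size [0.04  0.038] 104
tin_square 0.67 [215. 167.  19.  20.] zt 0.03 ctr [ 0.414 -0.188] size [0.057 0.06 ] 214
tin_square 0.64 [209. 244.  61.  51.] zt 0.027 ctr [ 0.657 -0.023] size [0.095 0.095] 650
pocket_small 0.86 [179. 225.  60.  42.] zt 0.028 ctr [ 0.647 -0.117] size [0.095 0.096] 932
pocket_medium 0.76 [150. 208.  60.  37.] zt 0.028 ctr [ 0.638 -0.212] size [0.096 0
[... 1476 characters left out ...]
, 'q': array([-1.49228467e+00,  1.80811434e-01,  1.60695666e+00, -8.95017135e-06,
        1.35380164e+00, -2.06292499e-01]), 'dq': array([ 4.49444805e-04, -9.05844543e-05, -7.15935585e-04, -1.51127968e-03,
        1.72702552e-04, -9.86699770e-04]), 'joint_efforts': array([ 5.63335543e-04, -4.44853449e+01, -3.51684844e+01, -8.83024154e-05,
        9.03617292e-04,  3.81631571e-05]), 'eef_pos': array([ 0.16157838, -0.55186618,  0.231303  ]), 'eef_rot': array([ 1.11576356e-05,  9.89877810e-01,  1.41922239e-01, -5.09292323e-06]), 'wrist_force': array([-0.21986562, -0.04677377, -0.33808426]), 'torque': array([ 0.00733068, -0.02410662,  0.08289923]), 'grasp_force': 0.0, 'opening': 1.00333038851149}
```

Run:
```python
from h import *
a=cv2.imread("pics/scene0.png"); cv2.imwrite("pics/s0c.png",cv2.resize(a[110:300,110:430],None,fx=2.5,fy=2.5,interpolation=2))
W=np.load("W_scene.npy")
for c in [(.647,-.117),(.638,-.212),(.656,-.023)]:
    p=W[~np.isnan(W[...,0])]; p=p[np.hypot(p[:,0]-c[0],p[:,1]-c[1])<.043]
    f=p[abs(p[:,2]-.017)<.004]
    print(c,len(f),len(p),f[:,:2].min(0),f[:,:2].max(0),"diam est",2*np.sqrt(len(f)/len(p))*.043)
```

```text
(0.647, -0.117) 254 781 [ 0.61846329 -0.14560051] [ 0.6661428  -0.09900659] diam est 0.04904444142117413
(0.638, -0.212) 363 919 [ 0.60231873 -0.24761011] [ 0.66243668 -0.18736852] diam est 0.05404978964445058
(0.656, -0.023) 735 896 [ 0.61454181 -0.06516686] [0.68892916 0.01030742] diam est 0.07789115001076823
```

View pics/s0c.png

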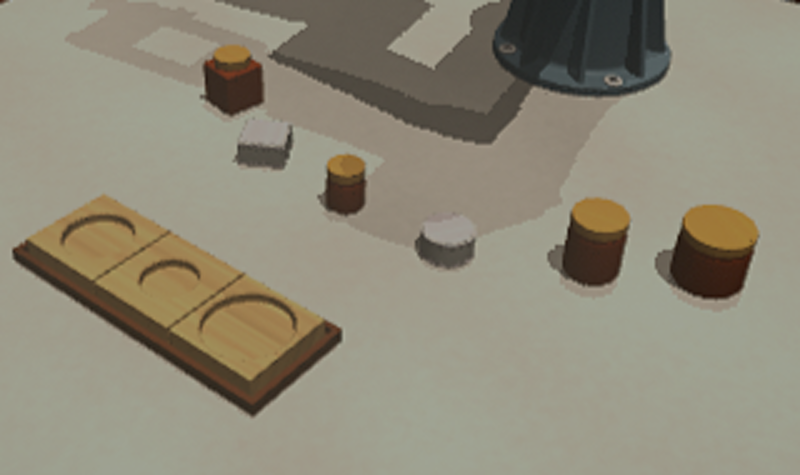

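{"fn": "move_arm", "kwargs": {"series": [[[1,200,-195,0,-0.6],[1,402,-389,0,-1.19],[1,402,-389,0,-1.19],[1,402,-389,0,-1.19],[1,402,-389,0,-1.19],[1,402,-389,0,-1.19],[1,402,-389,0,-1.19],[1,402,-389,0,-1.19],[1,402,-389,0,-1.19],[1,402,-389,0,-1.19]]]}}

```text
time_s: 1.93
eef_pos: [0.3681, -0.1879, 0.2317]
eef_rot: [0.001, 0.738, 0.675, 0.0]
wrist_force: [1.5, -0.2, 0.8]
opening: 1.001
grasp_force: 0.0
```

```bash
cat >> h.py <<'E'
def to(x,y,z,yaw=None):
    o=ctrl.get_obs(); w,a,b,c=o["eef_rot"]; Rm=R.from_quat([a,b,c,w]).as_matrix()
    d=Rm.T@(np.array([x,y,z])-o["eef_pos"])*1000
    yw=np.arctan2(Rm[1,0],Rm[0,0])
    print("pos",o["eef_pos"].round(4),"yaw",yw.round(4),"shift",d.round(1),"turn",None if yaw is None else round(yw-yaw,3))
E
python3 -c "
from h import *
to(.439,-.066,.231,1.476)"
```

```text
pos [ 0.3681 -0.1879  0.2317] yaw 1.4807 shift [127.7  59.7   0.7] turn 0.005
```

{"fn": "move_arm", "kwargs": {"series": [[[1,60,30,0,0],[1,128,60,0,0],[1,128,60,0,0],[1,128,60,0,0],[1,128,60,0,0],[1,128,60,0,0],[1,128,60,0,0],[1,128,60,0,0],[1,128,60,0,0],[1,128,60,0,0]]]}}

```text
time_s: 2.77
eef_pos: [0.4392, -0.0689, 0.2314]
eef_rot: [0.0, 0.741, 0.672, -0.0]
wrist_force: [-0.2, 0.5, 0.1]
opening: 1.0
grasp_force: 0.0
```

```bash
cat >> h.py <<'E'
def look(names,fn=None,ztops={}):
    c=cal("wrist"); im,d=camera("wrist"); W=cloud(d,c)
    if fn: cv2.imwrite("pics/"+fn,im)
    print("cam",(-c[1].T@c[2]).round(3))
    for n in names:
        for r in outline_of(n,"wrist")[:1]:
            m=r["region"]&~np.isnan(W[...,0]); p=W[m]
            if len(p)<30: continue
            zt=np.percentile(p[:,2],95); top=p[p[:,2]>zt-.005][:,:2]
            (cx,cy),rad=cv2.minEnclosingCircle(top.astype(np.float32))
            print(n,round(r["conf"],2),np.round(r["bbox"]),"zt",zt.round(4),"circle",round(cx,4),round(cy,4),"d",round(2*rad,4),"mean",top.mean(0).round(4),len(top))
    return W
E
python3 -c "
from h import *
W=look(['jar_small','tin_round','pocket_small','pocket_large','tin_square'],'w1.png')
to(.439,-.066,.231,1.476)"
```

```text
cam [0.447 0.008 0.374]
jar_small 0.93 [253. 172.  27.  39.] zt 0.0508 circle 0.439 -0.0666 d 0.0385 mean [ 0.4389 -0.066 ] 744
tin_round 0.74 [397. 252.  76.  62.] zt 0.0262 circle 0.5858 -0.1635 d 0.2642 mean [ 0.641  -0.2026] 2033
pocket_small 0.91 [410. 192.  84.  70.] zt 0.0264 circle 0.645 -0.1175 d 0.1292 mean [ 0.6447 -0.1139] 3514
pocket_large 0.87 [420. 120.  90.  79.] zt 0.0262 circle 0.6539 -0.0227 d 0.1285 mean [ 0.6545 -0.021 ] 2496
tin_square 0.82 [241. 251.  45.  51.] zt 0.0291 circle 0.4107 -0.1886 d 0.0697 mean [ 0.4105 -0.1869] 1084
pos [ 0.4394 -0.0681  0.2313] yaw 1.4744 shift [ 2.1 -0.6  0.3] turn -0.002
```

View pics/w1.png

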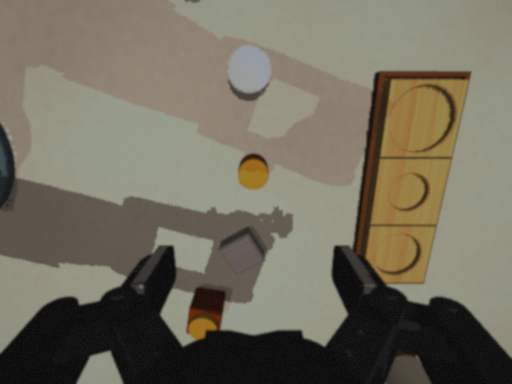

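{"fn": "move_arm", "kwargs": {"series": [[[1,2,-0.5,30,0],[1,2,-0.5,65,0],[1,2,-0.5,105,0],[1,2,-0.5,140,0],[1,2,-0.5,175,0],[1,2,-0.5,200,0],[1,2,-0.5,216,0],[1,2,-0.5,216,0],[1,2,-0.5,216,0],[0.3,2,-0.5,216,0]]]}}

```text
time_s: 3.9
eef_pos: [0.4401, -0.0663, 0.0163]
eef_rot: [0.001, 0.74, 0.672, 0.0]
wrist_force: [0.5, -0.8, -0.8]
opening: 0.884
grasp_force: 0.0
```

{"fn": "move_arm", "kwargs": {"series": [[[0.1,0,0,0,0],[0.1,0,0,0,0],[0.1,0,0,0,0],[0.1,0,0,0,0],[0.1,0,0,0,0],[0.1,0,0,0,0],[0.1,0,0,0,0],[0.1,0,0,0,0],[0.1,0,0,0,0],[0.1,0,0,0,0]]]}}

```text
time_s: 4.73
eef_pos: [0.4402, -0.0663, 0.0167]
eef_rot: [0.001, 0.74, 0.672, 0.0]
wrist_force: [-2.2, 0.9, 8.3]
opening: 0.454
grasp_force: 59.6
```

```bash
python3 -c "
from h import *
to(.645,-.117,.1,1.476)"
```

```text
pos [ 0.4402 -0.0663  0.0167] yaw 1.475 shift [-30.9 208.9 -82.8] turn -0.001
```

{"fn": "move_arm", "kwargs": {"series": [[[0.1,0,0,-30,0],[0.1,0,0,-70,0],[0.1,-3,20,-83,0],[0.1,-10,60,-83,0],[0.1,-16,100,-83,0],[0.1,-22,140,-83,0],[0.1,-28,180,-83,0],[0.1,-31,209,-83,0],[0.1,-31,209,-83,0],[0.1,-31,209,-83,0]]]}}

```text
time_s: 5.57
eef_pos: [0.645, -0.117, 0.098]
eef_rot: [-0.0, 0.74, 0.672, -0.0]
wrist_force: [-1.1, 0.4, -1.1]
opening: 0.453
grasp_force: 60.8
```

```bash
cat >> h.py <<'E'
def pockets(W):
    "pocket floor centres from a wrist cloud: floor is 10 mm below the block top"
    p=W[~np.isnan(W[...,0])]
    for n,c in dict(small=(.645,-.117),large=(.654,-.0225),medium=(.636,-.2115)).items():
        q=p[np.hypot(p[:,0]-c[0],p[:,1]-c[1])<.045]
        f=q[abs(q[:,2]-.016)<.003][:,:2]
        t=q[abs(q[:,2]-.026)<.003]
        if len(f)>50:
            (x,y),r=cv2.minEnclosingCircle(f.astype(np.float32)); print(n,"floor circ",round(x,4),round(y,4),"d",round(2*r,4),"top z",np.median(t[:,2]).round(4))
E
python3 -c "
from h import *
W=look(['jar_small','pocket_small','pocket_large','pocket_medium'],'w2.png'); pockets(W)
to(.645,-.117,.0327,1.476); print(ctrl.get_obs()['wrist_force'])"
```

```text
cam [ 0.653 -0.04   0.24 ]
jar_small 0.77 [254. 263.  80. 107.] zt 0.1317 circle 0.6454 -0.1174 d 0.0398 mean [ 0.6456 -0.1158] 4518
pocket_small 0.74 [255. 197. 117.  95.] zt 0.0267 circle 0.6455 -0.1112 d 0.1203 mean [ 0.6468 -0.0995] 6142
pocket_large 0.93 [255.  84. 130. 133.] zt 0.0266 circle 0.6549 -0.0229 d 0.1288 mean [ 0.6552 -0.0176] 7099
pocket_medium 0.79 [253. 314.  91.  42.] zt 0.0265 circle 0.6384 -0.1779 d 0.1595 mean [ 0.6346 -0.2333] 1358
small floor circ 0.6452 -0.1185 d 0.0535 top z 0.0258
large floor circ 0.6546 -0.023 d 0.0816 top z 0.0256
medium floor circ 0.6352 -0.2185 d 0.0655 top z 0.0255
pos [ 0.6432 -0.1164  0.0985] yaw 1.4749 shift [-0.4  1.8 65.8] turn -0.001
[-0.66817059 -0.16910093 -0.84735512]
```

View pics/w2.png

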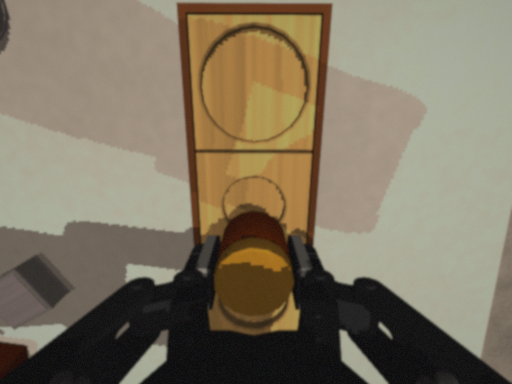

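{"fn": "move_arm", "kwargs": {"series": [[[0.1,-1,0,25,0],[0.1,-1,0,45,0],[0.1,-1,0,55,0],[0.1,-1,0,60,0],[0.1,-1,0,63,0],[0.1,-1,0,65,0],[0.1,-1,0,65.5,0],[0.1,-1,0,65.5,0],[0.1,-1,0,65.5,0],[0.1,-1,0,65.5,0]]]}}

```text
time_s: 6.65
eef_pos: [0.6447, -0.118, 0.0336]
eef_rot: [0.001, 0.74, 0.672, 0.0]
wrist_force: [-0.6, -0.3, -0.7]
opening: 0.45
grasp_force: 60.8
```

```bash
python3 -c "
from h import *
to(.645,-.118,.0327,1.476); print(ctrl.get_obs()['wrist_force'])"
```

```text
pos [ 0.6447 -0.118   0.0336] yaw 1.4748 shift [0.  0.3 0.9] turn -0.001
[-0.58068353 -0.27289614 -0.70121222]
```

{"fn": "move_arm", "kwargs": {"series": [[[0.1,0,0,1,0],[0.1,0,0,1,0],[1,0,0,1,0],[1,0,0,1,0],[1,0,0,1,0],[1,0,0,1,0],[1,0,0,-10,0],[1,0,0,-50,0],[1,0,0,-90,0],[1,0,0,-120,0]]]}}

```text
time_s: 7.48
eef_pos: [0.6449, -0.1181, 0.1566]
eef_rot: [0.001, 0.74, 0.672, 0.001]
wrist_force: [1.5, -1.1, 0.9]
opening: 1.0
grasp_force: 0.0
```

```bash
python3 -c "
from h import *
W=look(['jar_small'])
to(.394,.14,.19,1.476); print(ctrl.get_obs()['wrist_force'])"
```

```text
cam [ 0.653 -0.041  0.299]
jar_small 0.63 [255. 193.  38.  52.] zt 0.0667 circle 0.6447 -0.1183 d 0.0388 mean [ 0.6448 -0.1174] 1308
pos [ 0.6484 -0.1193  0.1614] yaw 1.475 shift [ 233.6 -277.7  -33. ] turn -0.001
[ 0.72430115 -0.45164603  0.35738254]
```

{"fn": "move_arm", "kwargs": {"series": [[[1,20,-25,-20,0],[1,47,-55,-33,0],[1,75,-88,-33,0],[1,102,-121,-33,0],[1,129,-154,-33,0],[1,156,-187,-33,0],[1,183,-220,-33,0],[1,210,-250,-33,0],[1,234,-278,-33,0],[1,234,-278,-33,0]]]}}

```text
time_s: 8.42
eef_pos: [0.3845, 0.1457, 0.1851]
eef_rot: [-0.002, 0.739, 0.674, -0.001]
wrist_force: [0.3, -0.0, -1.0]
opening: 0.998
grasp_force: 0.0
```

```bash
python3 -c "
from h import *
W=look(['jar_medium','jar_large','tin_round'],'w3.png')
to(.394,.18,.022,1.476)"
```

```text
cam [0.393 0.223 0.328]
jar_medium 0.84 [262. 154.  52.  56.] zt 0.0668 circle 0.395 0.1804 d 0.0528 mean [0.395  0.1813] 2243
jar_large 0.83 [200.  54.  83.  87.] zt 0.0632 circle 0.3445 0.2751 d 0.0667 mean [0.3449 0.276 ] 4802
tin_round 0.91 [310. 243.  41.  47.] zt 0.029 circle 0.4457 0.0545 d 0.0532 mean [0.4457 0.0561] 1264
pos [0.3904 0.1415 0.1862] yaw 1.475 shift [ 38.6  -0.3 164.2] turn -0.001
```

View pics/w3.png

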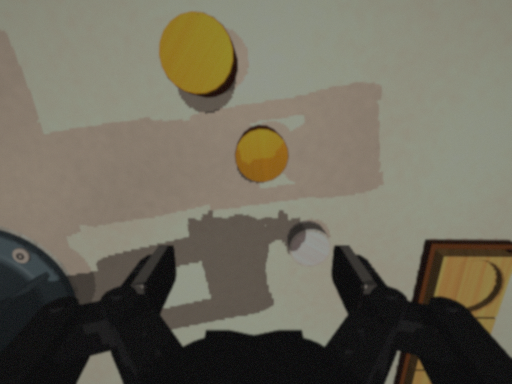

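{"fn": "move_arm", "kwargs": {"series": [[[1,20,0.5,10,0],[1,39.5,0.7,30,0],[1,39.5,0.7,60,0],[1,39.5,0.7,95,0],[1,39.5,0.7,125,0],[1,39.5,0.7,150,0],[1,39.5,0.7,165,0],[1,39.5,0.7,165,0],[1,39.5,0.7,165,0],[0.5,39.5,0.7,165,0]]]}}

```text
time_s: 9.45
eef_pos: [0.3958, 0.1806, 0.0216]
eef_rot: [0.0, 0.741, 0.672, 0.001]
wrist_force: [0.1, -0.2, 0.8]
opening: 0.884
grasp_force: 0.0
```

{"fn": "move_arm", "kwargs": {"series": [[[0.2,0,0,0,0],[0.2,0,0,0,0],[0.2,0,0,0,0],[0.2,0,0,0,0],[0.2,0,0,0,0],[0.2,0,0,0,0],[0.2,0,0,0,0],[0.2,0,0,0,0],[0.2,0,0,0,0],[0.2,0,0,0,0]]]}}

```text
time_s: 10.28
eef_pos: [0.3958, 0.1811, 0.0224]
eef_rot: [0.001, 0.74, 0.672, 0.001]
wrist_force: [0.5, -1.6, 5.4]
opening: 0.62
grasp_force: 62.2
```

```bash
python3 -c "
from h import *
to(.636,-.2125,.15,1.476)"
```

```text
pos [0.3958 0.1811 0.0224] yaw 1.475 shift [-368.8  277.1 -126.9] turn -0.001
```

{"fn": "move_arm", "kwargs": {"series": [[[0.2,0,0,-35,0],[0.2,0,0,-75,0],[0.2,-10,7,-110,0],[0.2,-35,26,-127,0],[0.2,-62,47,-127,0],[0.2,-90,68,-127,0],[0.2,-118,89,-127,0],[0.2,-146,110,-127,0],[0.2,-174,131,-127,0],[0.2,-200,150,-127,0]]]}}

```text
time_s: 11.12
eef_pos: [0.5254, -0.0344, 0.1485]
eef_rot: [0.001, 0.74, 0.672, 0.0]
wrist_force: [0.6, 0.9, -2.4]
opening: 0.619
grasp_force: 64.1
```

{"fn": "move_arm", "kwargs": {"series": [[[0.2,-28,21,0,0],[0.2,-56,42,0,0],[0.2,-84,63,0,0],[0.2,-112,84,0,0],[0.2,-140,105,0,0],[0.2,-160,120,20,0],[0.2,-169,127,40,0],[0.2,-169,127,40,0],[0.2,-169,127,40,0],[0.2,-169,127,40,0]]]}}

```text
time_s: 11.95
eef_pos: [0.6345, -0.2121, 0.1085]
eef_rot: [-0.0, 0.74, 0.673, 0.0]
wrist_force: [-0.8, -0.4, -2.6]
opening: 0.62
grasp_force: 64.2
```

```bash
python3 -c "
from h import *
W=look(['jar_medium','jar_small'],'w4.png'); pockets(W)
to(.636,-.2125,.0394,1.476); print(ctrl.get_obs()['wrist_force'])
to(.636,-.2125,.0394,1.476)"
```

```text
cam [ 0.643 -0.135  0.251]
jar_medium 0.58 [255. 266. 117. 136.] zt 0.1525 circle 0.6354 -0.2123 d 0.0528 mean [ 0.6355 -0.2084] 8890
jar_small 0.76 [257.  84.  57.  64.] zt 0.0669 circle 0.6448 -0.1189 d 0.0388 mean [ 0.6448 -0.1185] 2971
small floor circ 0.6451 -0.1175 d 0.0534 top z 0.0258
large floor circ 0.6514 -0.0573 d 0.0315 top z 0.0257
medium floor circ 0.6357 -0.2126 d 0.0672 top z 0.0257
pos [ 0.6353 -0.2121  0.1096] yaw 1.476 shift [-0.2  0.6 70.2] turn -0.0
[ 0.47966555  1.15449839 -3.61370884]
pos [ 0.6353 -0.2121  0.1096] yaw 1.476 shift [-0.2  0.6 70.2] turn -0.0
```

View pics/w4.png

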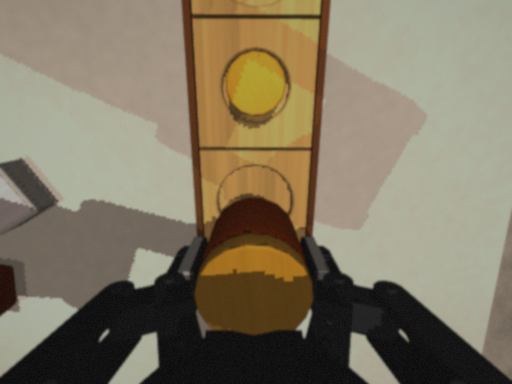

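{"fn": "move_arm", "kwargs": {"series": [[[0.2,0,0.3,25,0],[0.2,0,0.3,45,0],[0.2,0,0.3,58,0],[0.2,0,0.3,64,0],[0.2,0,0.3,68,0],[0.2,0,0.3,69,0],[0.2,0,0.3,70,0],[0.2,0,0.3,70,0],[0.2,0,0.3,70,0],[0.2,0,0.3,70,0]]]}}

```text
time_s: 12.93
eef_pos: [0.6355, -0.2131, 0.0386]
eef_rot: [0.001, 0.74, 0.672, 0.0]
wrist_force: [-0.0, -0.3, -1.4]
opening: 0.617
grasp_force: 64.2
```

{"fn": "move_arm", "kwargs": {"series": [[[0.2,0,0,0.5,0],[0.2,0,0,0.5,0],[1,0,0,0.5,0],[1,0,0,0.5,0],[1,0,0,0.5,0],[1,0,0,0.5,0],[1,0,0,-10,0],[1,0,0,-45,0],[1,0,0,-85,0],[1,0,0,-120,0]]]}}

```text
time_s: 13.77
eef_pos: [0.6349, -0.2128, 0.16]
eef_rot: [-0.0, 0.74, 0.672, 0.0]
wrist_force: [0.7, -0.8, 1.0]
opening: 1.0
grasp_force: 0.0
```

```bash
python3 -c "
from h import *
W=look(['jar_medium'])
to(.3445,.275,.158,1.476)"
```

```text
cam [ 0.643 -0.135  0.303]
jar_medium 0.77 [256. 198.  59.  68.] zt 0.0827 circle 0.6356 -0.2135 d 0.0527 mean [ 0.6359 -0.2125] 2645
pos [ 0.6394 -0.2151  0.1672] yaw 1.4749 shift [ 459.7 -340.5    2.2] turn -0.001
```

{"fn": "move_arm", "kwargs": {"series": [[[1,20,-15,0,0],[1,46,-34,0,0],[1,76,-56,0,0],[1,106,-78,0,0],[1,136,-100,0,0],[1,166,-122,0,0],[1,196,-144,0,0],[1,226,-166,0,0],[1,256,-188,0,0],[1,286,-210,0,0]]]}}

```text
time_s: 14.7
eef_pos: [0.4523, 0.0932, 0.1582]
eef_rot: [0.0, 0.74, 0.672, 0.0]
wrist_force: [1.0, 1.1, 0.3]
opening: 1.005
grasp_force: 0.0
```

{"fn": "move_arm", "kwargs": {"series": [[[1,30,-22,0,0],[1,60,-44,0,0],[1,90,-66,0,0],[1,120,-88,0,0],[1,150,-110,0,0],[1,171,-126,0,0],[1,171,-126,0,0],[1,171,-126,0,0],[1,171,-126,0,0],[1,171,-126,0,0]]]}}

```text
time_s: 15.53
eef_pos: [0.345, 0.2736, 0.1579]
eef_rot: [0.0, 0.741, 0.672, 0.0]
wrist_force: [0.3, -0.4, 0.5]
opening: 1.0
grasp_force: 0.0
```

```bash
python3 -c "
from h import *
W=look(['jar_large'])
to(.3445,.275,.018,1.476)"
```

```text
cam [0.353 0.351 0.3  ]
jar_large 0.94 [254. 188.  72.  78.] zt 0.0628 circle 0.3446 0.2757 d 0.0669 mean [0.3448 0.2773] 3788
pos [0.3451 0.2734 0.1578] yaw 1.4729 shift [  1.5  -0.7 139.8] turn -0.003
```

{"fn": "move_arm", "kwargs": {"series": [[[1,2,-0.7,25,0],[1,2,-0.7,50,0],[1,2,-0.7,75,0],[1,2,-0.7,100,0],[1,2,-0.7,120,0],[1,2,-0.7,133,0],[1,2,-0.7,138,0],[1,2,-0.7,138,0],[1,2,-0.7,138,0],[0.6,2,-0.7,138,0]]]}}

```text
time_s: 16.47
eef_pos: [0.345, 0.2765, 0.0208]
eef_rot: [0.0, 0.74, 0.672, 0.001]
wrist_force: [0.1, 0.3, 0.6]
opening: 0.881
grasp_force: 0.0
```

{"fn": "move_arm", "kwargs": {"series": [[[0.4,0,0,0,0],[0.4,0,0,0,0],[0.4,0,0,0,0],[0.4,0,0,0,0],[0.4,0,0,0,0],[0.4,0,0,0,0],[0.4,0,0,0,0],[0.4,0,0,0,0],[0.4,0,0,0,0],[0.4,0,0,0,0]]]}}

```text
time_s: 17.3
eef_pos: [0.3449, 0.2767, 0.0212]
eef_rot: [0.0, 0.74, 0.672, 0.001]
wrist_force: [-0.6, -1.9, 6.2]
opening: 0.782
grasp_force: 66.5
```

```bash
python3 -c "
from h import *
to(.6546,-.0229,.12,1.476)"
```

```text
pos [0.3449 0.2767 0.0212] yaw 1.475 shift [-268.5  337.2  -98.3] turn -0.001
```

{"fn": "move_arm", "kwargs": {"series": [[[0.4,0,0,-30,0],[0.4,0,0,-65,0],[0.4,-8,10,-90,0],[0.4,-24,30,-98,0],[0.4,-44,55,-98,0],[0.4,-64,80,-98,0],[0.4,-85,107,-98,0],[0.4,-106,133,-98,0],[0.4,-127,160,-98,0],[0.4,-148,186,-98,0]]]}}

```text
time_s: 18.13
eef_pos: [0.5157, 0.1098, 0.1182]
eef_rot: [0.0, 0.74, 0.672, 0.0]
wrist_force: [0.6, 0.9, -3.3]
opening: 0.779
grasp_force: 69.9
```

{"fn": "move_arm", "kwargs": {"series": [[[0.4,-21,26,0,0],[0.4,-42,53,0,0],[0.4,-63,79,0,0],[0.4,-84,105,0,0],[0.4,-105,132,0,0],[0.4,-120,150,0,0],[0.4,-120,151,10,0],[0.4,-120,151,10,0],[0.4,-120,151,10,0],[0.4,-120,151,10,0]]]}}

```text
time_s: 18.97
eef_pos: [0.6525, -0.0217, 0.1075]
eef_rot: [-0.001, 0.74, 0.673, -0.0]
wrist_force: [-0.4, 0.3, -3.4]
opening: 0.778
grasp_force: 69.9
```

```bash
python3 -c "
from h import *
W=look(['jar_large'],'w5.png'); pockets(W)
to(.6546,-.0229,.0374,1.476); print(ctrl.get_obs()['wrist_force'])"
```

```text
cam [0.661 0.056 0.25 ]
jar_large 0.6 [255. 189. 105.  78.] zt 0.0266 circle 0.6557 -0.0095 d 0.1115 mean [0.6584 0.0065] 2590
large floor circ 0.6548 -0.0236 d 0.0813 top z 0.0257
pos [ 0.6531 -0.0217  0.1082] yaw 1.476 shift [-1.   1.6 70.8] turn -0.0
[-0.58925887 -0.7245326  -3.0227157 ]
```

View pics/w5.png

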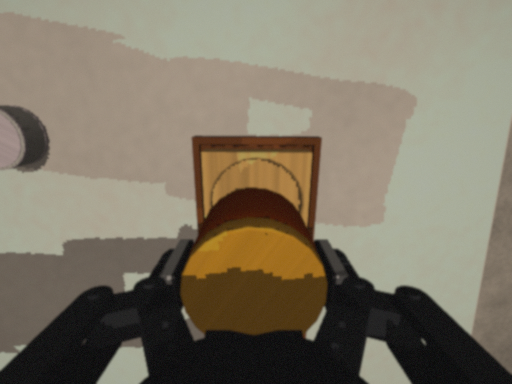

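{"fn": "move_arm", "kwargs": {"series": [[[0.4,-0.5,1.2,25,0],[0.4,-0.5,1.2,45,0],[0.4,-0.5,1.2,57,0],[0.4,-0.5,1.2,63,0],[0.4,-0.5,1.2,67,0],[0.4,-0.5,1.2,69,0],[0.4,-0.5,1.2,70,0],[0.4,-0.5,1.2,70,0],[0.4,-0.5,1.2,70,0],[0.4,-0.5,1.2,70,0]]]}}

```text
time_s: 19.9
eef_pos: [0.6553, -0.0235, 0.0387]
eef_rot: [0.001, 0.74, 0.672, 0.0]
wrist_force: [0.5, -0.6, -2.1]
opening: 0.78
grasp_force: 69.9
```

Needs about 1 mm more; lower, release and rise.

{"fn": "move_arm", "kwargs": {"series": [[[0.4,0,0,1,0],[0.4,0,0,1.5,0],[0.4,0,0,1.5,0],[1,0,0,1.5,0],[1,0,0,1.5,0],[1,0,0,1.5,0],[1,0,0,1.5,0],[1,0,0,-20,0],[1,0,0,-60,0],[1,0,0,-100,0]]]}}

```text
time_s: 20.73
eef_pos: [0.653, -0.0231, 0.1367]
eef_rot: [-0.002, 0.74, 0.672, -0.001]
wrist_force: [1.5, 0.6, 0.6]
opening: 1.006
grasp_force: 0.0
```

```bash
python3 -c "
from h import *
W=look(['jar_large'])
to(.4457,.0545,.14,1.476)"
```

```text
cam [0.662 0.054 0.279]
jar_large 0.65 [257. 205.  87.  92.] zt 0.0788 circle 0.6556 -0.0244 d 0.0671 mean [ 0.6557 -0.0226] 5007
pos [ 0.6598 -0.0243  0.1464] yaw 1.475 shift [  58.  -220.8    3.2] turn -0.001
```

{"fn": "move_arm", "kwargs": {"series": [[[1,5,-20,0,0],[1,13,-50,0,0],[1,22,-82,0,0],[1,31,-115,0,0],[1,39,-148,0,0],[1,48,-180,0,0],[1,57,-210,0,0],[1,57.5,-216,0,0],[1,57.5,-216,0,0],[1,57.5,-216,0,0]]]}}

```text
time_s: 21.67
eef_pos: [0.4464, 0.0543, 0.1385]
eef_rot: [0.001, 0.74, 0.672, 0.001]
wrist_force: [0.7, -0.7, 0.6]
opening: 1.004
grasp_force: 0.0
```

```bash
python3 -c "
from h import *
W=look(['tin_round'])
to(.4457,.0545,.008,1.476)"
```

```text
cam [0.454 0.132 0.281]
tin_round 0.71 [254. 190.  52.  58.] zt 0.0293 circle 0.446 0.0543 d 0.0528 mean [0.4461 0.0555] 2123
pos [0.447  0.0539 0.1384] yaw 1.4742 shift [  0.5  -1.6 130.4] turn -0.002
```

{"fn": "move_arm", "kwargs": {"series": [[[1,0.5,-1,30,0],[1,0.5,-1,60,0],[1,0.5,-1,85,0],[1,0.5,-1,108,0],[1,0.5,-1,122,0],[1,0.5,-1,130,0],[1,0.5,-1,134,0],[1,0.5,-1,134,0],[1,0.5,-1,134,0],[0.5,0.5,-1,134,0]]]}}

```text
time_s: 22.6
eef_pos: [0.4455, 0.0549, 0.0048]
eef_rot: [0.001, 0.74, 0.672, 0.001]
wrist_force: [-0.0, -0.5, 0.2]
opening: 0.886
grasp_force: 0.0
```

{"fn": "move_arm", "kwargs": {"series": [[[0.2,0,0,0,0],[0.2,0,0,0,0],[0.2,0,0,0,0],[0.2,0,0,0,0],[0.2,0,0,0,0],[0.2,0,0,0,0],[0.2,0,0,0,0],[0.2,0,0,0,0],[0.2,0,0,0,0],[0.2,0,0,0,0]]]}}

```text
time_s: 23.43
eef_pos: [0.4452, 0.0551, 0.0051]
eef_rot: [0.001, 0.74, 0.672, 0.001]
wrist_force: [-2.1, -0.3, 9.5]
opening: 0.589
grasp_force: 61.3
```

```bash
python3 -c "
from h import *
to(.6556,-.0244,.13,1.476)"
```

```text
pos [0.4452 0.0551 0.0051] yaw 1.475 shift [ -59.   217.3 -124.5] turn -0.001
```

{"fn": "move_arm", "kwargs": {"series": [[[0.2,0,0,-30,0],[0.2,0,0,-65,0],[0.2,0,0,-100,0],[0.2,-4,15,-124,0],[0.2,-14,50,-124,0],[0.2,-24,90,-124,0],[0.2,-35,130,-124,0],[0.2,-46,170,-124,0],[0.2,-56,205,-124,0],[0.2,-59,217,-124,0]]]}}

```text
time_s: 24.27
eef_pos: [0.6587, -0.0269, 0.1282]
eef_rot: [0.002, 0.741, 0.672, 0.001]
wrist_force: [-1.2, -0.4, -0.8]
opening: 0.588
grasp_force: 63.1
```

{"fn": "move_arm", "kwargs": {"series": [[[0.2,0,0,0,0],[0.2,0,0,0,0],[0.2,0,0,0,0],[0.2,0,0,0,0],[0.2,0,0,0,0],[0.2,0,0,0,0],[0.2,0,0,0,0],[0.2,0,0,0,0],[0.2,0,0,0,0],[0.2,0,0,0,0]]]}}

```text
time_s: 25.1
eef_pos: [0.6546, -0.0244, 0.1279]
eef_rot: [0.0, 0.74, 0.672, 0.0]
wrist_force: [-0.6, 0.1, -0.8]
opening: 0.586
grasp_force: 63.1
```

```bash
python3 -c "
from h import *
W=look(['tin_round','jar_large'],'w6.png')
p=W[~np.isnan(W[...,0])]; q=p[(np.hypot(p[:,0]-.655,p[:,1]+.024)<.05)&(abs(p[:,2]-.1535)<.006)]
to(.6556,-.0244,.083,1.476); print(ctrl.get_obs()['wrist_force'])"
```

```text
cam [0.663 0.053 0.27 ]
tin_round 0.66 [254. 258. 100. 105.] zt 0.1518 circle 0.6549 -0.0252 d 0.0535 mean [ 0.6552 -0.023 ] 7227
jar_large 0.57 [256. 194.  91.  70.] zt 0.0787 circle 0.6554 -0.024 d 0.0666 mean [ 0.6572 -0.0087] 2614
pos [ 0.6547 -0.0244  0.1278] yaw 1.4748 shift [ 0.1  0.9 44.8] turn -0.001
[-0.20851347 -0.25549499 -1.28836458]
```

View pics/w6.png

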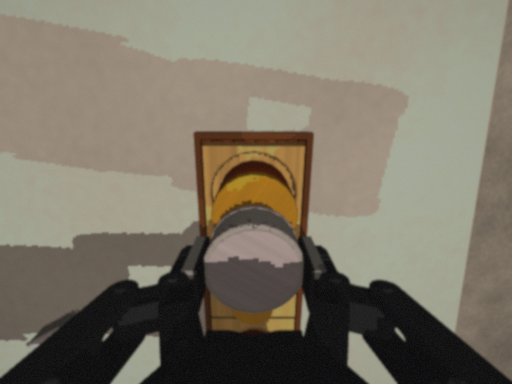

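{"fn": "move_arm", "kwargs": {"series": [[[0.2,1,0.6,15,0],[0.2,1,0.6,28,0],[0.2,1,0.6,36,0],[0.2,1,0.6,40,0],[0.2,1,0.6,42,0],[0.2,1,0.6,43,0],[0.2,1,0.6,44,0],[0.2,1,0.6,44,0],[0.2,1,0.6,44,0],[0.2,1,0.6,44,0]]]}}

```text
time_s: 26.08
eef_pos: [0.6557, -0.0235, 0.0843]
eef_rot: [0.0, 0.74, 0.672, 0.0]
wrist_force: [0.3, -0.3, -1.2]
opening: 0.587
grasp_force: 63.1
```

{"fn": "move_arm", "kwargs": {"series": [[[0.2,0,0,0.5,0],[0.2,0,0,1,0],[0.2,0,0,1,0],[0.2,0,0,1,0],[0.2,0,0,1,0],[0.2,0,0,1,0],[0.2,0,0,1,0],[0.2,0,0,1,0],[0.2,0,0,1,0],[0.2,0,0,1,0]]]}}

```text
time_s: 26.92
eef_pos: [0.6555, -0.0235, 0.0832]
eef_rot: [0.0, 0.74, 0.672, 0.0]
wrist_force: [-1.9, -0.1, 4.6]
opening: 0.582
grasp_force: 63.5
```

Contact made (+4.6 N). Release, then rise straight.

{"fn": "move_arm", "kwargs": {"series": [[[0.7,0,0,0,0],[0.7,0,0,0,0],[0.75,0,0,0,0],[1,0,0,0,0],[1,0,0,0,0],[1,0,0,0,0],[1,0,0,0,0],[1,0,0,-5,0],[1,0,0,-20,0],[1,0,0,-40,0]]]}}

```text
time_s: 27.75
eef_pos: [0.6539, -0.0231, 0.1215]
eef_rot: [-0.002, 0.74, 0.672, -0.001]
wrist_force: [0.3, 0.5, -0.5]
opening: 0.997
grasp_force: 0.0
```

{"fn": "move_arm", "kwargs": {"series": [[[1,0,0,-40,0],[1,0,0,-80,0],[1,0,-30,-100,0],[1,0,-65,-100,0],[1,0,-100,-100,0],[1,0,-120,-100,0],[1,0,-120,-100,0],[1,0,-120,-100,0],[1,0,-120,-100,0],[1,0,-120,-100,0]]]}}

```text
time_s: 28.58
eef_pos: [0.5369, -0.0123, 0.2232]
eef_rot: [0.0, 0.74, 0.672, 0.0]
wrist_force: [0.1, 0.1, 0.1]
opening: 0.997
grasp_force: 0.0
```

Run:
```python
from h import *
c=cal("scene"); im,d=camera("scene"); W=cloud(d,c); cv2.imwrite("pics/s1c.png",cv2.resize(im[110:300,110:430],None,fx=2.5,fy=2.5,interpolation=2))
for o in ["tin_round","jar_small","jar_medium","jar_large","jar_square","tin_square"]:
    for r in outline_of(o,"scene")[:1]:
        p=W[r["region"]]; p=p[~np.isnan(p[:,0])]; zt=np.percentile(p[:,2],95); t=p[p[:,2]>zt-.005][:,:2]
        print(o,r["conf"],zt.round(4),cv2.minEnclosingCircle(t.astype(np.float32)))
look(["tin_round","jar_large"])
print(ctrl.get_obs()["wrist_force"])
```

```text
tin_round 0.57 0.1078 ((0.656662106513977, -0.024330513551831245), 0.02735801972448826)
jar_small 0.65 0.0672 ((0.6465704441070557, -0.11760769039392471), 0.019306767731904984)
jar_medium 0.59 0.0833 ((0.6372249722480774, -0.21436698734760284), 0.027865057811141014)
jar_large 0.91 0.0782 ((0.660610020160675, -0.022680344060063362), 0.03243781998753548)
jar_square 0.96 0.0647 ((0.34717652201652527, -0.28153088688850403), 0.021983111277222633)
tin_square 0.65 0.0298 ((0.41366106271743774, -0.18548256158828735), 0.03297923132777214)
cam [0.544 0.065 0.365]
tin_round 0.56 [368. 190.  62.  55.] zt 0.107 circle 0.6556 -0.0241 d 0.0532 mean [ 0.6549 -0.0227] 2072
jar_large 0.79 [355. 179.  75.  62.] zt 0.0783 circle 0.6541 -0.023 d 0.0662 mean [ 0.6417 -0.0124] 663
[ 0.46476791  0.41308307 -0.47473968]
```

View pics/s1c.png

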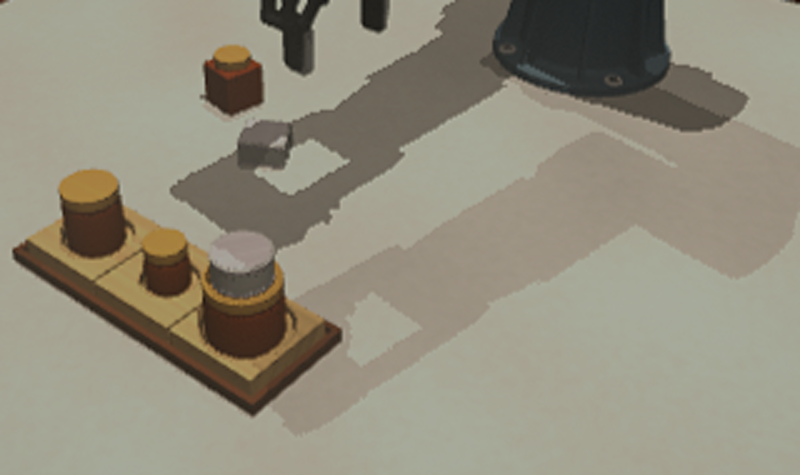

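The picture shows the three jars down in their pockets, at (90,215), (165,262) and (243,310). The round tin sits centred on the large jar's lid at (242,265). The square jar and square tin have not moved, so I'm handing in.

```bash
python3 -c "
from bench import order
print(order.hand_in())"
```

```text
the job is handed in; nothing more can be done
None
```

The job is handed in: the three round jars stand fully down in their matching pockets, the round tin sits upright on the middle of the largest jar's lid, and the square jar and square tin were left untouched; it took about 29 s of the 99 s, and the hand-in returned no verdict.

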